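Sort the watch heads and the opener into their trays

TASK

Sort the mixed watch parts on the table: both round watch heads into the round white ceramic dish, both rectangular watch heads into the wide wooden tray, and the steel case-back opener lengthwise into the long narrow metal tray. Each must end lying flat on the floor of its tray, dials up, side by side and not on top of one another; set things down, do not drop or fling them. Leave the glass jar and the black loupe where they stand.

Things in the scene. Friction and masses are not known exactly. Their poses are not given: they have to be found in the camera images.
- round_head_a: Round steel watch head (no band) lying flat, pale round dial up: case 40 mm in diameter, 13 mm high; four small lugs along its own x (48 mm over the lugs, 28 mm over their outer sides, 8 mm high). Grip across its own y, 40 mm wide (the 2 mm crown at -y is not solid). About 70 g. Origin: centre of underside; z up out of the dial. One of two alike.
- round_head_b: Round steel watch head (no band) lying flat, pale round dial up: case 40 mm in diameter, 13 mm high; four small lugs along its own x (48 mm over the lugs, 28 mm over their outer sides, 8 mm high). Grip across its own y, 40 mm wide (the 2 mm crown at -y is not solid). About 70 g. Origin: centre of underside; z up out of the dial. One of two alike.
- rect_head_a: Rectangular steel watch head (no band) lying flat, pale rectangular dial up: case 40 mm along its own x, 28 mm along y, 13 mm high; four small lugs at the x ends (50 mm over the lugs, 8 mm high). Grip across its own y, 28 mm wide (the 2 mm crown at -y is not solid). About 60 g. Origin: centre of underside; z up out of the dial. One of two alike.
- rect_head_b: Rectangular steel watch head (no band) lying flat, pale rectangular dial up: case 40 mm along its own x, 28 mm along y, 13 mm high; four small lugs at the x ends (50 mm over the lugs, 8 mm high). Grip across its own y, 28 mm wide (the 2 mm crown at -y is not solid). About 60 g. Origin: centre of underside; z up out of the dial. One of two alike.
- opener: Steel case-back opener lying flat: a bar tool 116 mm long along its own x; plain handle 14 mm wide (y), 12 mm high, 76 mm long in the middle, and a two-pronged fork 22 mm wide, up to 10 mm high, at each end (both alike). About 110 g. Grip across its own y at the middle, where its centre of mass is. Origin: middle of its length, centre of underside; z up.
- dish: Round white ceramic dish, fixed in place: 176 mm across the rim, 160 mm across the foot, 16 mm high, wall about 5 mm thick and leaning outwards; inner floor flat, about 150 mm across, 5 mm above the table. Place of the round watch heads. Origin: centre of its underside, on the table; z up.
- wood_tray: Wide open brown wooden tray, fixed in place: 130 mm along its own x, 180 mm along its own y, 16 mm high, walls 5 mm thick, inner floor flat, 120 x 170 mm, 5 mm above the table. Place of the rectangular watch heads. Origin: centre of its underside, on the table; z up.
- steel_tray: Long narrow open tray of dark grey sheet metal, fixed in place: 90 mm along its own x, 190 mm along its own y (its length), 16 mm high, walls 3 mm thick, inner floor flat, 84 x 184 mm, 3 mm above the table. Place of the opener. Origin: centre of its underside, on the table; z up.
- jar: Bystander: squat closed glass jar with a steel cap, 50 mm in diameter, 45 mm high, loose, standing upright among the watch parts; to be left alone. Origin: centre of its underside.
- loupe: Bystander: black eye loupe, a short cone 42 mm wide at the foot, 30 mm high, loose, standing upright among the watch parts; to be left alone. Origin: centre of its underside.
Things that resemble listed ones, but are neither listed nor needed, are in the scene too. What is shaped like the round_head_b but orange is not meant. What is shaped like the rect_head_b but orange is not meant.

How it is judged:
At the end, for the whole second after the job is handed in: Round heads in the dish (within 62 mm of its centre), rectangular heads in the wooden tray (50 mm across, 75 along), opener in the metal tray (36, 40; lengthwise within 0.55 rad); each on the floor (2-9 mm up), level within 0.12 rad, released, at rest; jar and loupe within 30 mm of their start (horizontal distance between each of round_head_a, round_head_b and dish below 0.062 m and z of round_head_a in the frame of dish between 0.002 and 0.009 m and angle between each of round_head_a, round_head_b, rect_head_a, rect_head_b, opener's own z axis and vertical below 0.12 rad and linear speed of each of round_head_a, round_head_b, rect_head_a, rect_head_b, opener below 0.02 m/s and angular speed of each of round_head_a, round_head_b, rect_head_a, rect_head_b, opener below 0.3 rad/s and contact force between the fingers and round_head_a below 0.1 N and z of round_head_b in the frame of dish between 0.002 and 0.009 m and contact force between the fingers and round_head_b below 0.1 N and x of rect_head_a in the frame of wood_tray between -0.05 and 0.05 m and y of rect_head_a in the frame of wood_tray between -0.075 and 0.075 m and z of rect_head_a in the frame of wood_tray between 0.002 and 0.009 m and contact force between the fingers and rect_head_a below 0.1 N and x of rect_head_b in the frame of wood_tray between -0.05 and 0.05 m and y of rect_head_b in the frame of wood_tray between -0.075 and 0.075 m and z of rect_head_b in the frame of wood_tray between 0.002 and 0.009 m and contact force between the fingers and rect_head_b below 0.1 N and x of opener in the frame of steel_tray between -0.036 and 0.036 m and y of opener in the frame of steel_tray between -0.04 and 0.04 m and angle between the x axis of opener and the y axis of steel_tray, either way round below 0.55 rad and z of opener in the frame of steel_tray between 0.002 and 0.009 m and contact force between the fingers and opener below 0.1 N and distance of each of jar, loupe from where it was at the start of the episode below 0.03 m); the robot touches nothing.
It fails at once if a round watch head is dropped or flung (faster than 0.7 m/s with no finger touching it) ((linear speed of round_head_a above 0.7 m/s and contact force between the fingers and round_head_a below 0.01 N) or (linear speed of round_head_b above 0.7 m/s and contact force between the fingers and round_head_b below 0.01 N)).
It fails at once if a rectangular watch head is dropped or flung (faster than 0.7 m/s with no finger touching it) ((linear speed of rect_head_a above 0.7 m/s and contact force between the fingers and rect_head_a below 0.01 N) or (linear speed of rect_head_b above 0.7 m/s and contact force between the fingers and rect_head_b below 0.01 N)).
It fails at once if the opener is dropped or flung (faster than 0.7 m/s with no finger touching it) ((linear speed of opener above 0.7 m/s and contact force between the fingers and opener below 0.01 N)).
It fails at once if the jar is pushed more than 30 mm away or tipped over (distance of jar from where it was at the start of the episode above 0.03 m or angle between jar's own z axis and vertical above 0.5 rad).
It fails at once if the loupe is pushed more than 30 mm away or tipped over (distance of loupe from where it was at the start of the episode above 0.03 m or angle between loupe's own z axis and vertical above 0.5 rad).
It also fails if it takes over 122 s, if anything falls off the work surface, if the arm or the gripper's body presses on something with over 40 N, if the wrist force passes 120 N, or if a joint passes its speed limit or range.

ROBOT

A 6-joint arm with a two-finger parallel gripper is mounted at the origin on the work surface. World frame = base frame: x ahead of the robot, y to its left, z up, the work surface at z = 0. Lengths are in m, angles in rad, forces in N, time in s.
With the tool pointing down it reaches from about 0.35 to 0.85 m from the base axis. Payload 8.1 kg.
Tool frame: the origin (TCP) lies on the mounting face of the last link; the fingertips stand 186 mm ahead of it and the grasp point (between the pads) lies 167 mm ahead of it (robot.finger_overhang is the distance from the TCP to the fingertips, in m); z points along the fingers, y is the line along which they close (so a half turn about z gives the same grasp; the last joint's range is limited). The gripper opens to 93 mm and grips with 3 to 60 N. Pads are 15 mm wide; open, the fingers measure 128 mm over their backs; the gripper's body (75 mm by 188 mm) begins 65 mm behind the grasp point.
Start: joints at [-1.382, 0.13, 1.488, -0, 1.523, -0.085], TCP at [0.162, -0.578, 0.405] pointing down, gripper open.
Joint ranges: [-2.96, 2.96], [-0.89, 2.26], [0.02, 2.5], [-1.34, 4.48], [0, 2.73], [-2.66, 2.66]. Speed limits (rad/s): [2.39, 2.39, 2.79, 3.14, 3.14, 3.14].

INTERFACE

Orientations are given as a rotation vector (axis times angle).
In Python, from plant import readout, read_camera, get_calibration, job, robot gives the robot as it stands.
- The arm moves only by the shell command python3 -m handwheel 'ROWS' [FORCE]. ROWS is JSON, a list of rows, each a list of 5 numbers: the shift along the world's x, y, z in cm, then the turn about the world's z in rad, then the closure, from 0 (fully open) to 1 (shut). In form: [[tx, ty, tz, spin, gripper], ...]. A call has 1 to 10 rows; each row shifts and turns the commanded pose from where the row before left it; what a row does not reach is not made up. A row lasts 1/8 s, in which the tool goes at most 62.5 mm and 10.7 degrees, less where a joint would pass 70% of its speed; a pose out of reach is approached as far as the arm can. A call is refused whole if a number of a shift passes 6.25 or a number of a turn 0.188, either way. A call with a gripper value outside its range is refused whole. The fingers move at their own pace and stop on an object; FORCE is the grip in N (left out, the last holds). Time passes only in rows, so rows that do not move let the fingers close. It gives the time, the measured TCP pose, the force, the opening and the grip force at its end, in the units of the state.
- readout.read_state(): the state, without advancing time (a new reading comes with each control period).
- read_camera(name): name is "scene" or "top"; returns the picture (384x512x3 uint8, red, green, blue); there is no depth.
- get_calibration(name): a dict with "fovy" (degrees; the focal length in pixels is half the picture's height over the tangent of half this angle, whatever the lens; pixels are square), "cx", "cy" (the principal point, pixels), "pose" (4x4, takes a point from camera to world coordinates). Camera axes: x right, y down, z forward; pixel columns grow to the right and rows downward; lengths in m; the calibration is good to about 2 mm. A picture is of the moment at which its call begins. get_calibration takes no time and is no camera call.
- job.close_job(): hands the job in; it is judged then, once.
The state is a dict: "t": time; "q": joint angles; "dq": joint speeds; "joint_torque": joint torques, N m; "tool_pos": TCP position; "orientation": TCP orientation; "force": force on the tool from outside, world axes, zero at the start; "wrist_torque": the same for the moment, N m; "opening": finger opening in m; "gripper_force": force on a finger pad.
Only numpy, scipy, OpenCV 4.12 (cv2) and the standard library are available. Lean on these libraries where they do the work, as an engineer would, in place of code of your own. Each camera call takes 0.05 s, during which the arm holds its last target. There are 200 camera calls.

## Working session

There is one attempt and no reset: what is moved stays moved. The work goes in short steps, Python scripts to look and compute and a shell command to move; the robot and the scene stay as the last step left them, time stands still between calls to the robot, and variables do not carry over. Pictures are saved under pics/ and viewed, at most 14 in all, crops included, and the job is handed in when it is done.

```bash
ls; mkdir -p pics
python3 - <<'E'
from plant import *
import cv2
for n in("scene","top"):
    im=read_camera(n); cv2.imwrite(f"pics/{n}0.png",im[...,::-1]); 
    c=get_calibration(n); print(n,c["fovy"],c["cx"],c["cy"],c["pose"], [k for k in c])
s=readout.read_state(); print(s)
E
```

```text
pics
scene 57.52838202658262 255.67092020430232 196.672974749711 [[ 1.12335754e-01  5.62374732e-01 -8.19216295e-01  1.38502165e+00]
 [ 9.93670059e-01 -6.41593709e-02  9.22138228e-02 -9.82109724e-02]
 [-7.01678197e-04 -8.24389614e-01 -5.66022325e-01  5.73958282e-01]
 [ 0.00000000e+00  0.00000000e+00  0.00000000e+00  1.00000000e+00]] ['fovy', 'cx', 'cy', 'pose']
top 52.449254395540095 256.7239750943661 188.25983984483133 [[-0.00855505 -0.98770167  0.15611608  0.45686347]
 [-0.99897757  0.01537257  0.04251459 -0.01726842]
 [-0.04439164 -0.15559275 -0.98682333  0.86770104]
 [ 0.          0.          0.          1.        ]] ['fovy', 'cx', 'cy', 'pose']
{'t': 0.1, 'q': array([-1.38241691e+00,  1.31069455e-01,  1.48916810e+00,  1.23926385e-05,
        1.52301237e+00, -8.54187441e-02]), 'dq': array([ 6.10188286e-05, -1.68517219e-03, -2.33089705e-03,  1.23425404e-03,
       -5.04654359e-04,  1.07312555e-03]), 'joint_torque': array([ 9.62062732e-04, -5.61340749e+01, -4.93095696e+01,  7.69318035e-02,
        2.91464163e-02, -8.72064311e-05]), 'tool_pos': array([ 0.16220775, -0.57744094,  0.40380302]), 'orientation': array([-3.11055966e+00, -4.28512126e-01,  1.14477631e-04]), 'force': array([-0.44997899,  0.19396604,  0.78466651]), 'wrist_torque': array([-0.01964201, -0.00333837,  0.0267655 ]), 'gripper_force': 0.0, 'opening': 0.09357645445053864}
```

View pics/scene0.png

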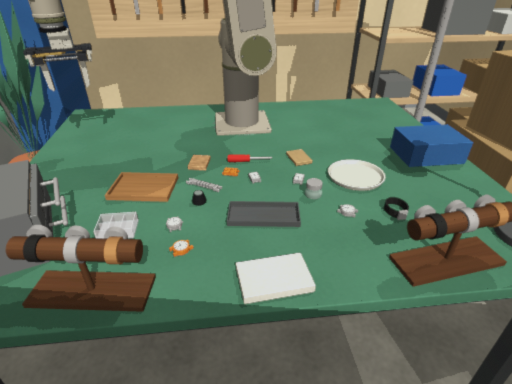

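View pics/top0.png

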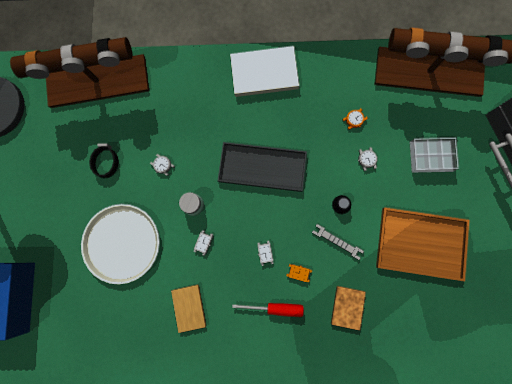

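Top view: round heads (pale) at (162,164) and (368,159), rectangular heads at (203,243) and (265,253), and the opener at (338,242). Lookalikes are the orange round at (355,118), the orange rect at (299,273), and the watches on the stands at the top; I'm choosing the pale steel ones. Jar is at (190,203), loupe at (342,204). Dish is at (120,243), wooden tray at (423,245), metal tray at (263,167).

```bash
cat > h.py <<'E'
import numpy as np, cv2
from plant import readout, read_camera, get_calibration
def cam(n):
    c=get_calibration(n); f=192/np.tan(np.radians(c["fovy"])/2); return f,c["cx"],c["cy"],np.array(c["pose"])
def ray(n,p):
    f,cx,cy,T=cam(n); d=T[:3,:3]@[(p[0]-cx)/f,(p[1]-cy)/f,1]; return T[:3,3],d/np.linalg.norm(d)
def plane(n,p,z):
    o,d=ray(n,p); return o+d*(z-o[2])/d[2]
def tri(p,q):   # top pixel, scene pixel -> point, gap
    (a,u),(b,v)=ray("top",p),ray("scene",q)
    s=np.linalg.lstsq(np.c_[u,-v],b-a,rcond=None)[0]; P,Q=a+u*s[0],b+v*s[1]
    return (P+Q)/2,np.linalg.norm(P-Q)
def pix(n,P):
    f,cx,cy,T=cam(n); c=T[:3,:3].T@(np.array(P)-T[:3,3]); return np.array([cx+f*c[0]/c[2],cy+f*c[1]/c[2]])
def blobs(im,mask,box,amin=12):
    x0,y0,x1,y1=box; m=np.zeros(mask.shape,np.uint8); m[y0:y1,x0:x1]=mask[y0:y1,x0:x1]
    cs=[c for c in cv2.findContours(m,cv2.RETR_EXTERNAL,cv2.CHAIN_APPROX_NONE)[0] if cv2.contourArea(c)>=amin]
    return sorted(cs,key=cv2.contourArea)[::-1]
def hsv(im): return cv2.cvtColor(np.ascontiguousarray(im),cv2.COLOR_RGB2HSV)
E
python3 - <<'E'
from h import *
t=read_camera("top"); s=read_camera("scene")
B={"top":dict(ra=(145,148,180,180),rb=(352,144,384,174),qa=(188,226,218,260),qb=(252,236,280,270),op=(305,218,370,264)),
 "scene":dict(ra=(335,200,362,220),rb=(160,212,190,234),qa=(290,171,308,186),qb=(246,169,264,185),op=(182,174,226,194))}
for n,im in(("top",t),("scene",s)):
    h=hsv(im); m=((h[...,1]<70)&(h[...,2]>90)).astype(np.uint8)
    m2=((h[...,1]<110)&(h[...,2]>60)).astype(np.uint8)
    for k,b in B[n].items():
        for c in blobs(im,m if k!="op" else m2,b)[:1]:
            r=cv2.minAreaRect(c); M=cv2.moments(c); print(n,k,cv2.contourArea(c),np.round([M['m10']/M['m00'],M['m01']/M['m00']],1),np.round(r[0],1),np.round(r[1],1),round(r[2],1))
a=cv2.resize(t[100:290,140:400],None,fx=3,fy=3,interpolation=cv2.INTER_CUBIC)
b=cv2.resize(s[130:250,90:420],None,fx=2.4,fy=2.4,interpolation=cv2.INTER_CUBIC)
cv2.imwrite("pics/ct.png",a[...,::-1]);cv2.imwrite("pics/cs.png",b[...,::-1])
E
```

```text
top ra 214.5 [160.6 163.4] [160.  162.5] [18.6 17.2] 56.3
top rb 238.0 [367.8 157.6] [367. 157.] [20. 18.] 90.0
top qa 219.0 [202.3 242.2] [202.9 242.3] [13.4 22.8] 21.8
top qb 236.5 [265.  252.7] [264.7 253.1] [22.7 13.9] 78.7
top op 355.0 [338.  241.3] [337.9 241.2] [55.1 11. ] 30.3
scene ra 183.5 [347.4 210.1] [347.3 209.9] [19.2 13. ] 26.6
scene rb 189.5 [174.  223.3] [174.  223.5] [15. 16.] 90.0
scene qa 97.5 [298.3 178.1] [298.5 178.5] [11. 11.] 90.0
scene qb 100.0 [254.7 176.8] [254.4 177. ] [12.  11.8] 78.7
scene op 814.5 [203.4 183.5] [203.5 183.5] [19. 43.] 90.0
```

View pics/ct.png

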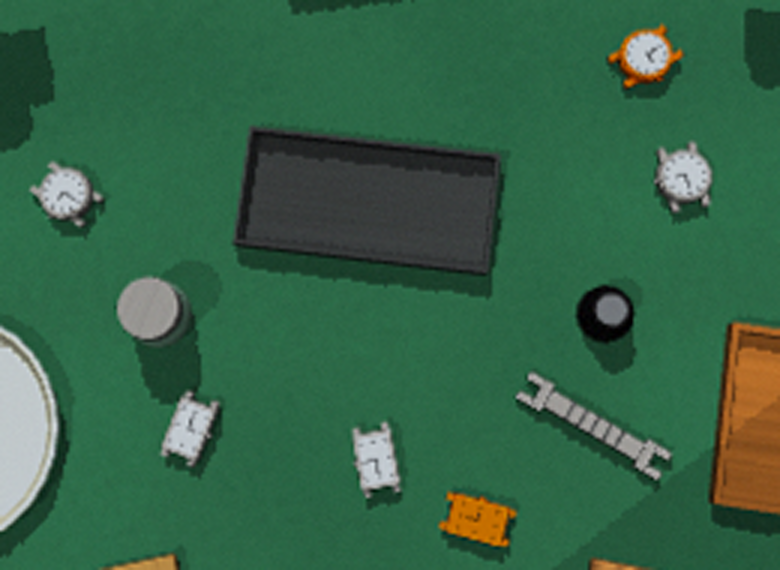

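View pics/cs.png

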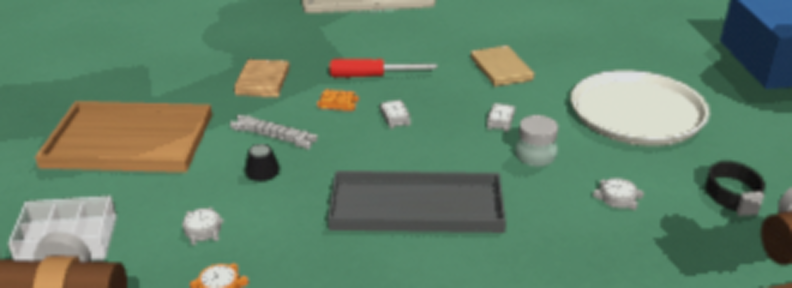

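Close crops confirm the choice: both round heads are steel with pale round dials (crop (65,193) and (684,176)), both rects are pale (190,430) and (376,460), and the opener is at (594,427) with the loupe just above it. The orange ones are separate.

```bash
cat >> h.py <<'E'
def loose(im):
    h=hsv(im); return ((h[...,1]<95)&(h[...,2]>70)).astype(np.uint8)
def cen(c):
    M=cv2.moments(c); return np.array([M['m10']/M['m00'],M['m01']/M['m00']])
E
python3 - <<'E'
from h import *
np.set_printoptions(precision=4,suppress=True)
t=read_camera("top"); s=read_camera("scene")
B={"ra":((143,146,182,182),(335,200,362,220)),"rb":((350,142,386,176),(160,212,190,234)),"qa":((188,226,218,262),(290,171,308,186)),"qb":((252,236,280,272),(246,169,264,185)),"op":((305,218,371,264),(184,178,224,193)),"jar":((176,190,206,218),(302,176,326,200)),}
for k,(b,c) in B.items():
    ct=blobs(t,loose(t),b)[0]; cs=blobs(s,loose(s),c)[0]
    P,g=tri(cen(ct),cen(cs)); 
    # axis: principal axis on plane z=.01 
    hull=np.array([plane("top",q[0],.01)[:2] for q in ct])
    r=cv2.minAreaRect((hull*1000).astype(np.float32))
    print(k,cen(ct),cen(cs),"tri",P,"gap",round(g,4),"pl",plane("top",cen(ct),.011 if k!="jar" else .045)[:2],"rect",np.round(r[0],1),np.round(r[1],1),round(r[2],1))
# round lugs: far contour points
for k in("ra","rb"):
    ct=blobs(t,loose(t),B[k][0])[0]; pts=np.array([plane("top",q[0],.007)[:2] for q in ct])
    d=pts-plane("top",cen(ct),.011)[:2]; r=np.linalg.norm(d,axis=1); a=np.degrees(np.arctan2(d[:,1],d[:,0]))
    i=r>.0222; print(k,np.round(sorted(zip(a[i],r[i]*1000)),0).tolist())
ht,hs=hsv(t),hsv(s)
def mk(h,k):
    H,S,V=[h[...,i].astype(int) for i in range(3)]
    return {"wood":(H<25)&(S>90)&(V>35),"dish":(S<70)&(V>110),"steel":(S<80)&(V<95)}[k].astype(np.uint8)
TB={"wood":((370,200,478,290),(100,168,185,205)),"dish":((75,198,165,290),(322,156,390,192)),"steel":((212,138,312,196),(222,198,304,230))}
for k,(b,c) in TB.items():
    ct=blobs(t,mk(ht,k),b)[0]; cs=blobs(s,mk(hs,k),c)[0]
    for n,q in(("top",ct),("scene",cs)):
        if k=="dish": print(k,n,cv2.fitEllipse(q))
        else:
            e=cv2.approxPolyDP(cv2.convexHull(q),6 if n=="top" else 4,True)[:,0]; print(k,n,e.tolist())
            if n=="top": r=cv2.minAreaRect(np.array([plane("top",x[0],.016)[:2]*1000 for x in q],np.float32)); print(r)
E
```

```text
ra [160.7496 163.7089] [347.6305 210.1681] tri [0.6534 0.2379 0.0046] gap 0.0034 pl [0.6523 0.2377] rect [652.4 239.9] [46.8 41.1] 72.4
rb [367.7878 157.9557] [174.0123 223.4845] tri [ 0.6584 -0.2296  0.0043] gap 0.0008 pl [ 0.6568 -0.2284] rect [ 655.9 -227.6] [49.3 43.1] 11.8
qa [202.5954 242.2344] [298.4664 178.2413] tri [0.4744 0.1397 0.0041] gap 0.0021 pl [0.4744 0.1395] rect [474.1 138.1] [32. 52.] 67.7
qb [264.9027 252.5247] [254.525  177.1074] tri [0.451  0.0033 0.0033] gap 0.0001 pl [0.451  0.0031] rect [450.9   3.5] [50.4 30.7] 10.6
op [337.8962 241.1894] [204.0701 184.2563] tri [ 0.4741 -0.1549  0.0029] gap 0.0025 pl [ 0.4739 -0.1549] rect [ 474.  -154.5] [116.5  23.1] 58.9
jar [189.3328 201.8753] [313.7357 188.05  ] tri [0.5621 0.1656 0.0227] gap 0.0046 pl [0.5597 0.163 ] rect [563.9 168.2] [52.2 45. ] 89.3
ra [[-158.0, 25.0], [-155.0, 28.0], [-151.0, 24.0], [-149.0, 27.0], [-147.0, 25.0], [15.0, 22.0], [19.0, 25.0], [24.0, 26.0], [28.0, 27.0], [31.0, 25.0], [76.0, 22.0], [77.0, 24.0], [78.0, 27.0], [83.0, 26.0], [88.0, 24.0]]
rb [[-149.0, 26.0], [-146.0, 24.0], [-145.0, 
[... 309 characters left out ...]
6.0, 27.0], [170.0, 25.0], [171.0, 27.0]]
wood top [[383, 208], [468, 220], [464, 280], [377, 267]]
((467.6991882324219, -332.6768798828125), (183.21693420410156, 130.34939575195312), 80.68366241455078)
wood scene [[105, 197], [122, 172], [177, 174], [166, 201]]
dish top ((119.61046600341797, 243.6321258544922), (75.98274230957031, 80.8875503540039), 30.96561622619629)
dish scene ((356.68896484375, 174.2356414794922), (30.417837142944336, 57.86323547363281), 99.6735610961914)
steel top [[223, 142], [305, 151], [302, 190], [219, 181]]
((641.7610473632812, 7.518424987792969), (190.56024169921875, 90.82357788085938), 82.3039779663086)
steel scene [[297, 203], [299, 226], [227, 225], [230, 202]]
```

```bash
python3 - <<'E'
from h import *
np.set_printoptions(precision=4,suppress=True)
print("dish",tri((119.6,243.6),(356.7,174.2)),plane("top",(119.6,243.6),.016))
for a,b in(((383,208),(105,197)),((468,220),(105,197)),((383,208),(166,201)),((377,267),(177,174)),((464,280),(122,172)),((223,142),(299,226)),((305,151),(227,225)),((302,190),(230,202)),((219,181),(297,203))): print(a,b,tri(a,b))
print("loupe foot/top",plane("top",(341.5,206),.0),plane("top",(343.5,203),.03))
E
python3 -m handwheel '[[4,3,0,0,0],[5,4,0,0,0],[5,4,0,-0.1,0],[5,4,0,0,0],[5,4,0,0,0],[5,4,-2,0,0],[5,4,-3,0,0],[5,4,-3,0,0],[5,2,-2,0,0],[5.5,2,0,0,0.25]]' 20
```

```text
dish (array([0.4733, 0.3266, 0.0053]), np.float64(0.00012597625206614508)) [0.4731 0.3224 0.016 ]
(383, 208) (105, 197) (array([ 0.5606, -0.3352,  0.0222]), np.float64(0.16270419564989522))
(468, 220) (105, 197) (array([ 0.5166, -0.4352,  0.0068]), np.float64(0.00123488092254047))
(383, 208) (166, 201) (array([ 0.5459, -0.26  , -0.0011]), np.float64(0.002523951632962846))
(377, 267) (177, 174) (array([ 0.4186, -0.2365,  0.0115]), np.float64(0.00249376343641907))
(464, 280) (122, 172) (array([ 0.3909, -0.4112,  0.0149]), np.float64(0.0021950516133430334))
(223, 142) (299, 226) (array([0.7023, 0.0938, 0.0021]), np.float64(0.005947809878620964))
(305, 151) (227, 225) (array([ 0.6777, -0.0918,  0.0021]), np.float64(0.002698776000846424))
(302, 190) (230, 202) (array([ 0.5871, -0.0805,  0.0102]), np.float64(0.00034865001564751355))
(219, 181) (297, 203) (array([0.6106, 0.1046, 0.0086]), np.float64(9.140818682061132e-05))
loupe foot/top [ 0.5514 -0.1678  0.    ] [ 0.5545 -0.1671  0.03  ]
t: 1.55
tool_pos: [0.6381, -0.2421, 0.3103]
orientation: [-3.128, -0.273, 0.006]
force: [0.5, -0.9, 0.7]
opening: 0.0869
gripper_force: 0.0
```

```bash
python3 -m handwheel '[[0,0,0,0,0.25],[0,0,0,0,0.25],[0,0,0,0,0.25]]' 20
```

```text
t: 1.92
tool_pos: [0.6366, -0.2443, 0.3137]
orientation: [3.129, 0.271, 0.001]
force: [0.5, -0.7, 0.6]
opening: 0.0698
gripper_force: 0.0
```

```bash
python3 -m handwheel '[[1,0.8,-3,0,0.25],[1,0.8,-3,0,0.25],[0,0,-3,0,0.25],[0,0,-2,0,0.25],[0,0,0,0,0.25],[0,0,0,0,0.25]]' 20
python3 - <<'E'
from h import *
t=read_camera("top");s=read_camera("scene")
a=cv2.resize(t[100:220,310:430],None,fx=4,fy=4,interpolation=cv2.INTER_CUBIC)
b=cv2.resize(s[180:260,130:230],None,fx=4.8,fy=6,interpolation=cv2.INTER_CUBIC)[:480,:]
cv2.imwrite("pics/rb1.png",cv2.resize(np.hstack([a,b[:, :]]),(800,400))[...,::-1])
E
```

```text
t: 2.68
tool_pos: [0.6578, -0.2282, 0.2048]
orientation: [3.129, 0.272, 0.003]
force: [0.3, -1.1, 0.6]
opening: 0.0697
gripper_force: 0.0
```

View pics/rb1.png

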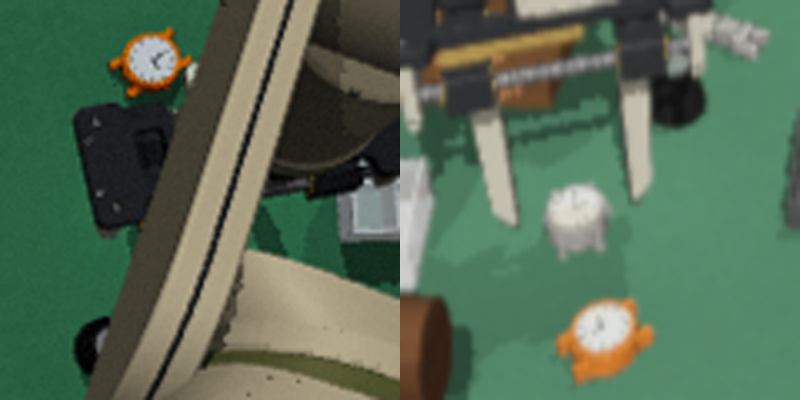

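The scene view shows the two fingers straddling the steel round head (crop (577,215)), with the orange one well clear. Lowering and gripping.

```bash
python3 -m handwheel '[[0,0,-0.8,0,0.25],[0,0,-0.8,0,0.25],[0,0,0,0,0.4],[0,0,0,0,0.65],[0,0,0,0,0.65],[0,0,0,0,0.65],[0,0,0,0,0.65],[0,0,0,0,0.65]]' 20;  python3 -m handwheel '[[0,0,1,0,0.65],[0,0,3,0,0.65],[0,0,3,0,0.65],[0,0,2,0,0.65],[0,0,0,0,0.65]]' 20
```

```text
t: 3.78
tool_pos: [0.6574, -0.2275, 0.187]
orientation: [-3.13, -0.273, 0.0]
force: [-0.0, 0.2, -1.2]
opening: 0.0394
gripper_force: 20.0
t: 4.4
tool_pos: [0.6583, -0.2279, 0.2799]
orientation: [3.128, 0.272, 0.006]
force: [0.9, 0.2, -0.3]
opening: 0.0396
gripper_force: 20.0
```

```bash
python3 -m handwheel '[[-1,2.5,0.5,0.05,0.65],[-1.5,4,0,0.1,0.65],[-1.5,4,0,0.1,0.65],[-1.5,4,0,0.1,0.65],[-1.5,4,0,0.1,0.65],[-1.5,4,0,0.1,0.65],[-1.5,4,0,0.1,0.65],[-1.5,4,0,0.1,0.65],[-1.5,4,0,0,0.65],[-1.5,4,0,0,0.65]]'; python3 -m handwheel '[[-1.5,4,0,0,0.65],[-1.5,4,0,0,0.65],[-1.5,3.5,0,0,0.65],[-1.5,2.5,0,0,0.65],[0,0,0,0,0.65],[0,0,0,0,0.65]]'
```

```text
t: 5.65
tool_pos: [0.5112, 0.1586, 0.2805]
orientation: [-2.812, -1.4, 0.003]
force: [0.0, -0.2, -0.8]
opening: 0.039
gripper_force: 20.0
t: 6.4
tool_pos: [0.4523, 0.297, 0.2811]
orientation: [2.812, 1.4, -0.002]
force: [-0.0, -0.2, -1.4]
opening: 0.0396
gripper_force: 20.0
```

```bash
python3 -m handwheel '[[0,0,-2,0,0.65],[0,0,-3,0,0.65],[0,0,-2,0,0.65],[0,0,-1,0,0.65],[0,0,-0.4,0,0.65],[0,0,-0.3,0,0.65],[0,0,0,0,0.65],[0,0,0,0,0.65]]'
```

```text
t: 7.4
tool_pos: [0.4527, 0.2977, 0.1957]
orientation: [-2.812, -1.4, -0.002]
force: [-0.5, 1.1, -0.4]
opening: 0.0391
gripper_force: 20.0
```

```bash
python3 -m handwheel '[[0,0,-0.15,0,0.65],[0,0,-0.1,0,0.65],[0,0,0,0,0.65],[0,0,0,0,0.65]]';python3 -m handwheel '[[0,0,0,0,0.5],[0,0,0,0,0.4],[0,0,0,0,0.4],[0,0,0,0,0.4]]';python3 -m handwheel '[[0,0,1,0,0.4],[0,0,3,0,0.4],[0,0,3,0,0.4],[0,0,2,0,0.25],[0,0,0,0,0.25],[0,0,0,0,0.25]]'
```

```text
t: 7.9
tool_pos: [0.4524, 0.2975, 0.1926]
orientation: [2.812, 1.4, -0.0]
force: [-0.1, 0.1, -0.8]
opening: 0.0392
gripper_force: 20.0
t: 8.4
tool_pos: [0.4525, 0.2975, 0.1926]
orientation: [2.812, 1.4, 0.0]
force: [-0.9, 0.4, 0.7]
opening: 0.0555
gripper_force: 0.0
t: 9.15
tool_pos: [0.4522, 0.2974, 0.282]
orientation: [2.812, 1.4, -0.001]
force: [-0.4, -0.1, -1.0]
opening: 0.0697
gripper_force: 0.0
```

```bash
python3 -m handwheel '[[3,-1,0,0,0.25],[4,-1,0,0,0.25],[4,-1,0,0,0.25],[4,-1,0,0,0.25],[3,-1,-1,0,0.25],[2,-1,-3,0,0.25],[0,0,-3,0,0.25],[0,0,0,0,0.25],[0,0,0,0,0.25]]'
python3 - <<'E'
from h import *
t=read_camera("top");s=read_camera("scene")
a=cv2.resize(t[100:220,100:220],None,fx=4,fy=4,interpolation=cv2.INTER_CUBIC)
b=cv2.resize(s[150:250,280:380],(480,480),interpolation=cv2.INTER_CUBIC)
c=cv2.resize(t[190:290,70:170],(480,480),interpolation=cv2.INTER_CUBIC)
cv2.imwrite("pics/ra1.png",cv2.resize(np.hstack([a,b,c]),(798,266))[...,::-1])
E
```

```text
t: 10.28
tool_pos: [0.6523, 0.2377, 0.2127]
orientation: [-2.812, -1.4, 0.001]
force: [0.7, 0.4, 0.0]
opening: 0.0697
gripper_force: 0.0
```

View pics/ra1.png

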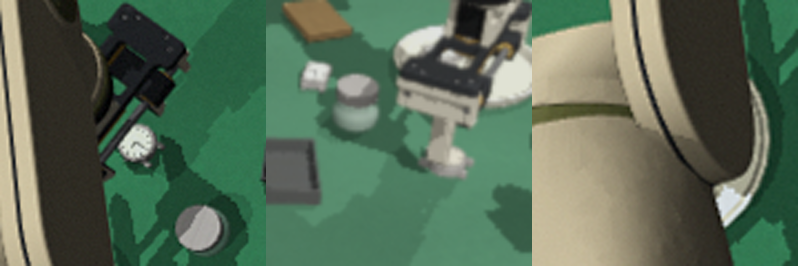

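The head sits between the fingers (scene crop (447,163)) and the jar is clear. Lowering and gripping.

```bash
python3 -m handwheel '[[0,0,-1,0,0.25],[0,0,-1,0,0.25],[0,0,-0.5,0,0.25],[0,0,0,0,0.4],[0,0,0,0,0.65],[0,0,0,0,0.65],[0,0,0,0,0.65],[0,0,0,0,0.65],[0,0,0,0,0.65]]' 20;  python3 -m handwheel '[[0,0,1,0,0.65],[0,0,3,0,0.65],[0,0,3,0,0.65],[0,0,2,0,0.65],[0,0,0,0,0.65]]' 20
```

```text
t: 11.5
tool_pos: [0.6524, 0.2375, 0.1875]
orientation: [-2.812, -1.4, 0.0]
force: [-0.4, 0.2, -0.7]
opening: 0.0393
gripper_force: 20.0
t: 12.12
tool_pos: [0.6533, 0.2377, 0.2804]
orientation: [2.812, 1.4, 0.007]
force: [-0.1, 0.9, -0.2]
opening: 0.0392
gripper_force: 20.0
```

```bash
python3 -m handwheel '[[-2.5,2,0,0,0.65],[-4,3,0,0,0.65],[-4,3,0,0,0.65],[-3.5,2,-1,0,0.65],[-2,1.3,-2,0,0.65],[0,0,-2,0,0.65],[0,0,-2,0,0.65],[0,0,0,0,0.65],[0,0,0,0,0.65]]'
```

```text
t: 13.25
tool_pos: [0.4933, 0.3501, 0.2077]
orientation: [2.813, 1.398, 0.0]
force: [-0.1, 0.0, -0.8]
opening: 0.0395
gripper_force: 20.0
```

```bash
python3 -m handwheel '[[0,0,-0.7,0,0.65],[0,0,-0.4,0,0.65],[0,0,-0.2,0,0.65],[0,0,-0.2,0,0.65],[0,0,0,0,0.65],[0,0,0,0,0.65]]';python3 -m handwheel '[[0,0,0,0,0.5],[0,0,0,0,0.4],[0,0,0,0,0.4],[0,0,0,0,0.4]]';python3 -m handwheel '[[0,0,1,0,0.4],[0,0,3,0,0.4],[0,0,3,0,0.4],[0,0,2,0,0.4],[0,0,0,0,0.4]]'
```

```text
t: 14.0
tool_pos: [0.4925, 0.3506, 0.1927]
orientation: [-2.812, -1.4, -0.0]
force: [-0.6, 0.3, -1.2]
opening: 0.0393
gripper_force: 20.0
t: 14.5
tool_pos: [0.4925, 0.3505, 0.1926]
orientation: [-2.812, -1.4, -0.0]
force: [0.3, -0.4, -0.3]
opening: 0.0559
gripper_force: 0.0
t: 15.12
tool_pos: [0.4932, 0.351, 0.285]
orientation: [-2.812, -1.4, -0.007]
force: [-0.5, -0.0, 0.0]
opening: 0.0558
gripper_force: 0.0
```

```bash
python3 -m handwheel '[[0,-1,0,0.15,0.4],[-0.2,-2,0,0.16,0.4],[-0.2,-2.2,0,0.17,0.4],[-0.2,-2.2,0,0.17,0.4],[-0.2,-2.2,0,0.17,0.4],[-0.2,-2.2,0,0.17,0.4],[-0.2,-2.2,0,0.17,0.4],[-0.2,-2.2,0,0.17,0.4],[-0.2,-2.2,0,0.17,0.4],[-0.2,-2.2,0,0.17,0.4]]';python3 -m handwheel '[[0,-0.6,0,0.16,0.4],[0,0,-2,0,0.4],[0,0,0,0,0.4],[0,0,0,0,0.4]]'
```

```text
t: 16.38
tool_pos: [0.4737, 0.1437, 0.281]
orientation: [-0.841, -3.025, 0.002]
force: [-0.5, -0.4, 0.5]
opening: 0.056
gripper_force: 0.0
t: 16.88
tool_pos: [0.4742, 0.1385, 0.2622]
orientation: [-0.605, -3.082, 0.001]
force: [-0.3, 0.2, -0.5]
opening: 0.0553
gripper_force: 0.0
```

```bash
python3 -m handwheel '[[0,0,-2,0,0.4],[0,0,-2,0,0.4],[0,0,-1,0,0.4],[0,0,0,0,0.4],[0,0,0,0,0.4]]'
python3 - <<'E'
from h import *
t=read_camera("top");s=read_camera("scene")
b=cv2.resize(s[150:220,265:335],(400,400),interpolation=cv2.INTER_CUBIC)
c=cv2.resize(t[190:290,70:220],(600,400),interpolation=cv2.INTER_CUBIC)
cv2.imwrite("pics/qa1.png",cv2.resize(np.hstack([b,c]),(800,320))[...,::-1])
E
```

```text
t: 17.5
tool_pos: [0.4749, 0.1386, 0.2135]
orientation: [0.605, 3.082, 0.001]
force: [0.0, 0.2, 0.4]
opening: 0.0557
gripper_force: 0.0
```

View pics/qa1.png

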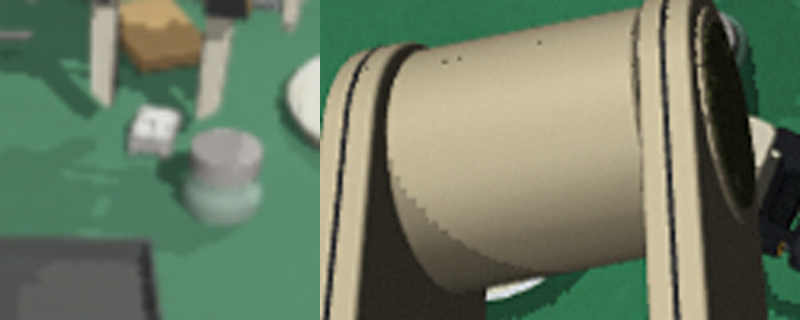

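Fingers at (105,100) and (208,112) straddle the rect head at (155,130), and the jar stays outside them. Gripping.

```bash
python3 -m handwheel '[[0,0,-1,0,0.4],[0,0,-1,0,0.4],[0,0,-0.5,0,0.4],[0,0,0,0,0.55],[0,0,0,0,0.78],[0,0,0,0,0.78],[0,0,0,0,0.78],[0,0,0,0,0.78],[0,0,0,0,0.78]]' 20;  python3 -m handwheel '[[0,0,1,0,0.78],[0,0,3,0,0.78],[0,0,3,0,0.78],[0,0,2,0,0.78],[0,0,0,0,0.78]]' 20
```

```text
t: 18.73
tool_pos: [0.4744, 0.1385, 0.1875]
orientation: [-0.605, -3.083, 0.0]
force: [0.7, -0.6, -0.5]
opening: 0.0278
gripper_force: 20.0
t: 19.35
tool_pos: [0.4754, 0.1387, 0.2801]
orientation: [0.604, 3.078, 0.003]
force: [0.8, 0.5, -0.5]
opening: 0.0279
gripper_force: 20.0
```

```bash
python3 -m handwheel '[[0,-2.1,0,-0.05,0.78],[-0.1,-3.5,0,-0.11,0.78],[-0.1,-3.5,0,-0.11,0.78],[-0.1,-3.5,0,-0.11,0.78],[-0.1,-3.5,0,-0.11,0.78],[-0.1,-3.5,0,-0.11,0.78],[-0.1,-3.5,0,-0.11,0.78],[-0.1,-3.5,0,-0.11,0.78],[-0.1,-3.5,0,-0.11,0.78],[-0.1,-3.5,0,-0.11,0.78]]';python3 -m handwheel '[[-0.1,-3.5,0,-0.11,0.78],[-0.1,-3.5,0,-0.11,0.78],[-0.1,-3.5,0,-0.085,0.78],[-0.1,-3.5,0,0,0.78],[-0.1,-3.5,0,0,0.78],[0,0,-1,0,0.78],[0,0,-2,0,0.78],[0,0,0,0,0.78],[0,0,0,0,0.78]]'
```

```text
t: 20.6
tool_pos: [0.4649, -0.1985, 0.2764]
orientation: [-2.061, -2.369, 0.0]
force: [0.9, -0.0, -1.1]
opening: 0.0277
gripper_force: 20.0
t: 21.72
tool_pos: [0.4605, -0.3715, 0.2471]
orientation: [-2.392, -2.035, 0.0]
force: [-0.2, 0.4, -0.4]
opening: 0.0279
gripper_force: 20.0
```

```bash
python3 -m handwheel '[[0,0,-2,0,0.78],[0,0,-1.5,0,0.78],[0,0,-1,0,0.78],[0,0,-0.5,0,0.78],[0,0,-0.2,0,0.78],[0,0,-0.2,0,0.78],[0,0,0,0,0.78],[0,0,0,0,0.78]]'
```

```text
t: 22.72
tool_pos: [0.4606, -0.3726, 0.1939]
orientation: [2.393, 2.034, 0.0]
force: [-0.8, 0.1, -0.1]
opening: 0.028
gripper_force: 20.0
```

```bash
python3 -m handwheel '[[0,0,0,0,0.6],[0,0,0,0,0.52],[0,0,0,0,0.52],[0,0,0,0,0.52]]';python3 -m handwheel '[[0,0,1,0,0.52],[0,0,3,0,0.52],[0,0,3,0,0.52],[0,0,2,0,0.4],[0,0,0,0,0.4]]'
```

```text
t: 23.22
tool_pos: [0.4605, -0.3725, 0.1936]
orientation: [2.394, 2.034, 0.0]
force: [-0.0, -0.7, -1.0]
opening: 0.0444
gripper_force: 0.0
t: 23.85
tool_pos: [0.4611, -0.3731, 0.286]
orientation: [2.391, 2.032, 0.001]
force: [0.2, 0.1, -1.4]
opening: 0.0551
gripper_force: 0.0
```

```bash
python3 -m handwheel '[[0,1.6,0,-0.1,0.4],[-0.1,4,0,-0.125,0.4],[-0.1,4,0,-0.125,0.4],[-0.1,4,0,-0.125,0.4],[-0.1,4,0,-0.125,0.4],[-0.1,4,0,-0.125,0.4],[-0.1,4,0,-0.125,0.4],[-0.1,4,0,-0.125,0.4],[-0.1,4,0,-0.125,0.4],[-0.1,4,0,-0.125,0.4]]';python3 -m handwheel '[[0,0,-2,0,0.4],[0,0,-3,0,0.4],[0,0,-2,0,0.4],[0,0,0,0,0.4],[0,0,0,0,0.4]]'
python3 - <<'E'
from h import *
t=read_camera("top");s=read_camera("scene")
b=cv2.resize(s[150:220,220:290],(400,400),interpolation=cv2.INTER_CUBIC)
c=cv2.resize(t[190:300,370:480],(400,400),interpolation=cv2.INTER_CUBIC)
cv2.imwrite("pics/qb1.png",np.hstack([b,c])[...,::-1])
E
```

```text
t: 25.1
tool_pos: [0.4507, 0.0048, 0.2822]
orientation: [-3.129, -0.282, 0.003]
force: [0.2, -0.1, 0.2]
opening: 0.0556
gripper_force: 0.0
t: 25.72
tool_pos: [0.4515, 0.0035, 0.2137]
orientation: [-3.128, -0.288, 0.001]
force: [-0.1, -0.5, 0.8]
opening: 0.0558
gripper_force: 0.0
```

View pics/qb1.png

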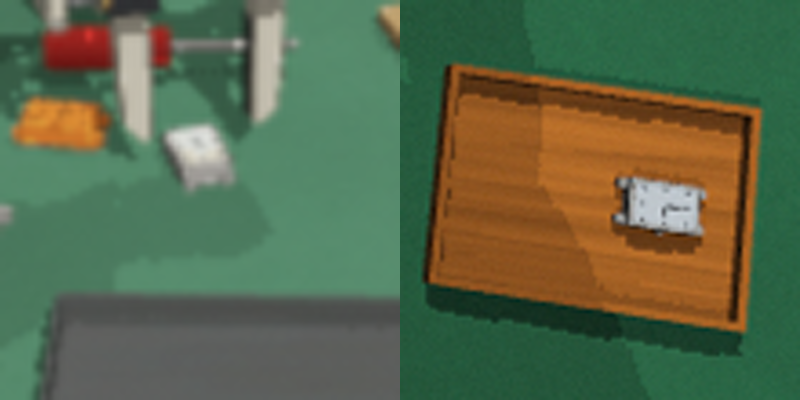

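The first rect head lies flat in the wooden tray (crop (660,207)). The fingers at (137,135) and (265,115) straddle the second at (200,155), clear of the orange one. Gripping.

```bash
python3 -m handwheel '[[0,0,-1,0,0.4],[0,0,-1,0,0.4],[0,0,-0.5,0,0.4],[0,0,0,0,0.55],[0,0,0,0,0.78],[0,0,0,0,0.78],[0,0,0,0,0.78],[0,0,0,0,0.78],[0,0,0,0,0.78]]' 20;  python3 -m handwheel '[[0,0,1,0,0.78],[0,0,3,0,0.78],[0,0,3,0,0.78],[0,0,2,0,0.78],[0,0,0,0,0.78]]' 20
```

```text
t: 26.95
tool_pos: [0.4516, 0.0035, 0.1889]
orientation: [3.128, 0.288, 0.001]
force: [-0.9, -0.5, 3.2]
opening: 0.0277
gripper_force: 20.0
t: 27.58
tool_pos: [0.4522, 0.0034, 0.2806]
orientation: [3.128, 0.288, 0.006]
force: [0.4, -0.3, -1.2]
opening: 0.0275
gripper_force: 20.0
```

```bash
python3 -m handwheel '[[0.2,-1.7,0,0.1,0.78],[0.2,-3,0,0.125,0.78],[0.2,-3.5,0,0.125,0.78],[0.2,-3.5,0,0.125,0.78],[0.2,-3.5,0,0.125,0.78],[0.2,-3.5,0,0.125,0.78],[0.2,-3.5,0,0.125,0.78],[0.2,-3,0,0.125,0.78],[0.2,-2.5,0,0.125,0.78],[0.3,-2,0,0.125,0.78]]';python3 -m handwheel '[[0,0,-2,0,0.78],[0,0,-3,0,0.78],[0,0,-2,0,0.78],[0,0,-0.8,0,0.78],[0,0,0,0,0.78],[0,0,0,0,0.78]]'
```

```text
t: 28.82
tool_pos: [0.4719, -0.2943, 0.2769]
orientation: [-2.389, -2.037, 0.001]
force: [0.5, -0.7, -0.2]
opening: 0.0279
gripper_force: 20.0
t: 29.58
tool_pos: [0.473, -0.2937, 0.2016]
orientation: [2.393, 2.033, 0.001]
force: [-0.0, -0.0, -0.5]
opening: 0.028
gripper_force: 20.0
```

```bash
python3 -m handwheel '[[0,0,-0.3,0,0.78],[0,0,-0.2,0,0.78],[0,0,-0.2,0,0.78],[0,0,0,0,0.78],[0,0,0,0,0.78]]';python3 -m handwheel '[[0,0,0,0,0.6],[0,0,0,0,0.52],[0,0,0,0,0.52],[0,0,0,0,0.52]]';python3 -m handwheel '[[0,0,1,0,0.52],[0,0,3,0,0.52],[0,0,3,0,0.52],[0,0,2,0,0.52],[0,0,0,0,0.52]]'
```

```text
t: 30.2
tool_pos: [0.4725, -0.2936, 0.1939]
orientation: [2.394, 2.034, -0.0]
force: [-1.3, 1.0, 4.0]
opening: 0.0278
gripper_force: 20.0
t: 30.7
tool_pos: [0.4724, -0.2935, 0.1935]
orientation: [-2.394, -2.034, 0.0]
force: [0.6, 1.0, -0.1]
opening: 0.045
gripper_force: 0.0
t: 31.32
tool_pos: [0.4731, -0.294, 0.2858]
orientation: [2.391, 2.032, 0.001]
force: [0.2, -0.4, 0.1]
opening: 0.0445
gripper_force: 0.0
```

```bash
python3 -m handwheel '[[0,2,0,-0.08,0.52],[0,3.5,0,-0.1,0.52],[0.1,3.5,0,-0.1,0.52],[0,3,-1,-0.1,0.52],[0,1.9,-2,0,0.52],[0,0,-2,0,0.52],[0,0,-2,0,0.52],[0,0,0,0,0.52],[0,0,0,0,0.52]]'
python3 - <<'E'
from h import *
t=read_camera("top");s=read_camera("scene")
b=cv2.resize(s[150:220,160:230],(400,400),interpolation=cv2.INTER_CUBIC)
c=cv2.resize(t[190:300,300:480],(400,245),interpolation=cv2.INTER_CUBIC)
cv2.imwrite("pics/op1.png",np.hstack([b,np.pad(c,((0,155),(0,0),(0,0)))])[...,::-1])
E
```

```text
t: 32.45
tool_pos: [0.4734, -0.1545, 0.2135]
orientation: [-2.735, -1.545, 0.001]
force: [1.1, -0.2, 0.4]
opening: 0.0444
gripper_force: 0.0
```

View pics/op1.png

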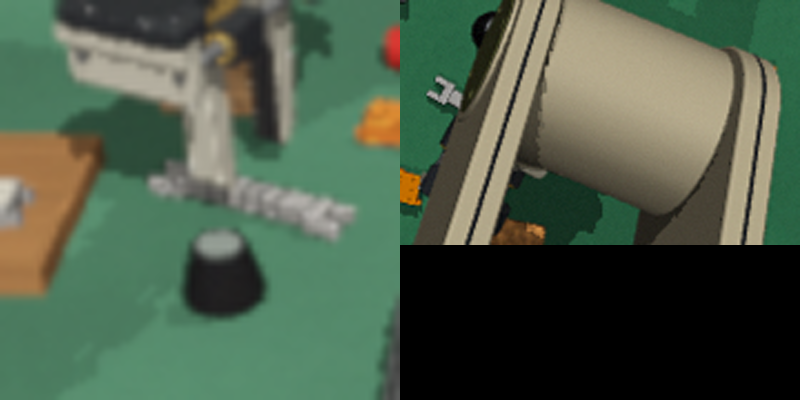

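The near finger tip at (213,180) stands in front of the opener at (252,203), and the loupe at (224,275) is clear. Lowering and gripping.

```bash
python3 -m handwheel '[[0,0,-1,0,0.52],[0,0,-1,0,0.52],[0,0,-0.4,0,0.52],[0,0,0,0,0.7],[0,0,0,0,0.92],[0,0,0,0,0.92],[0,0,0,0,0.92],[0,0,0,0,0.92],[0,0,0,0,0.92]]' 25;  python3 -m handwheel '[[0,0,1,0,0.92],[0,0,3,0,0.92],[0,0,3,0,0.92],[0,0,2,0,0.92],[0,0,0,0,0.92]]'
```

```text
t: 33.67
tool_pos: [0.4736, -0.1546, 0.1898]
orientation: [2.735, 1.545, 0.0]
force: [-0.4, -0.2, 2.6]
opening: 0.0141
gripper_force: 25.0
t: 34.3
tool_pos: [0.4742, -0.1548, 0.2817]
orientation: [2.732, 1.544, 0.004]
force: [-0.0, -0.6, -1.3]
opening: 0.0133
gripper_force: 25.0
```

```bash
python3 -m handwheel '[[1.5,1.2,0,0.05,0.92],[2.5,2.5,0,0.07,0.92],[2.5,2.5,0,0.07,0.92],[2.5,2.5,0,0.07,0.92],[2.5,2.5,0,0.07,0.92],[2.5,2.5,0,0.078,0.92],[1.9,1.5,0,0,0.92],[1,1,0,0,0.92],[0,0,0,0,0.92],[0,0,0,0,0.92]]';python3 -m handwheel '[[0,0,-2,0,0.92],[0,0,-3,0,0.92],[0,0,-2,0,0.92],[0,0,-0.8,0,0.92],[0,0,0,0,0.92],[0,0,0,0,0.92]]'
```

```text
t: 35.55
tool_pos: [0.6419, 0.0072, 0.2789]
orientation: [-2.365, -2.067, 0.002]
force: [-0.3, 0.2, -0.2]
opening: 0.0135
gripper_force: 25.0
t: 36.3
tool_pos: [0.6431, 0.0074, 0.2028]
orientation: [2.364, 2.067, 0.002]
force: [0.2, -0.8, -0.6]
opening: 0.0135
gripper_force: 25.0
```

```bash
python3 -m handwheel '[[0,0,-0.4,0,0.92],[0,0,-0.2,0,0.92],[0,0,-0.2,0,0.92],[0,0,0,0,0.92],[0,0,0,0,0.92]]'
```

```text
t: 36.92
tool_pos: [0.6425, 0.0075, 0.1936]
orientation: [2.365, 2.068, 0.0]
force: [-0.5, 0.5, -1.6]
opening: 0.0135
gripper_force: 25.0
```

```bash
python3 -m handwheel '[[0,0,-0.15,0,0.92],[0,0,0,0,0.92],[0,0,0,0,0.92]]'; python3 -m handwheel '[[0,0,0,0,0.8],[0,0,0,0,0.65],[0,0,0,0,0.65],[0,0,0,0,0.65]]';python3 -m handwheel '[[0,0,1,0,0.65],[0,0,3,0,0.65],[0,0,4,0,0.65],[0,-4,4,0,0.65],[-2,-5,3,0,0.65],[-4,-6,0,0,0.65],[-4,-6,0,0,0.65],[-4,-6,0,0,0.65],[-4,-6,0,0,0.65],[-4,-6,0,0,0.65]]'; python3 -m handwheel '[[-4,-6,0,0,0.65],[-4,-6,0,0,0.65],[-4,-5,0,0,0.65],[-2,-2,0,0,0.65],[0,0,0,0,0.65],[0,0,0,0,0.65]]';python3 - <<'E'
from h import *
for n in("top","scene"): cv2.imwrite(f"pics/{n}9.png",cv2.resize(read_camera(n),(768,576),interpolation=cv2.INTER_CUBIC)[...,::-1])
E
```

```text
t: 37.3
tool_pos: [0.6427, 0.0075, 0.1929]
orientation: [2.365, 2.068, 0.001]
force: [-3.0, -0.5, 5.6]
opening: 0.0136
gripper_force: 25.0
t: 37.8
tool_pos: [0.6424, 0.0075, 0.192]
orientation: [-2.365, -2.068, 0.0]
force: [-0.2, 1.0, 0.2]
opening: 0.0321
gripper_force: 0.0
t: 39.05
tool_pos: [0.4478, -0.344, 0.3432]
orientation: [2.364, 2.067, 0.0]
force: [0.5, -0.2, 0.2]
opening: 0.0327
gripper_force: 0.0
t: 39.8
tool_pos: [0.3212, -0.5149, 0.3425]
orientation: [2.365, 2.068, 0.001]
force: [-0.8, 1.3, -0.6]
opening: 0.0327
gripper_force: 0.0
```

View pics/top9.png

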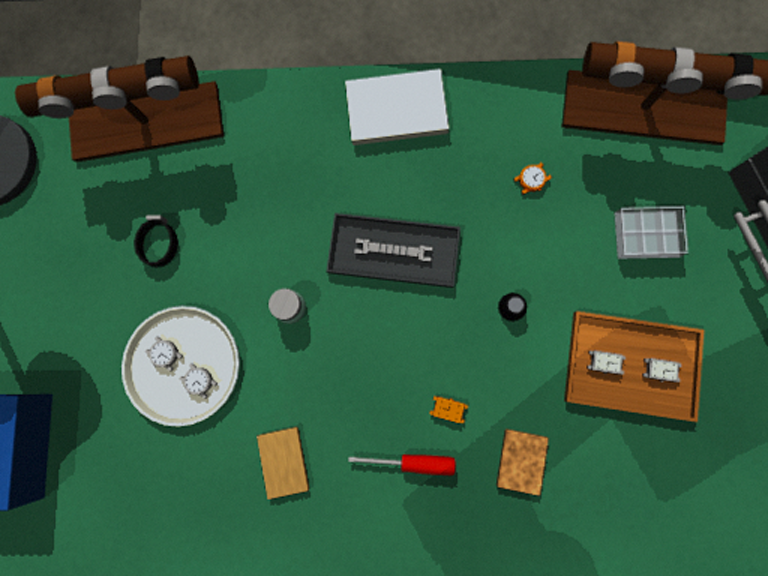

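View pics/scene9.png

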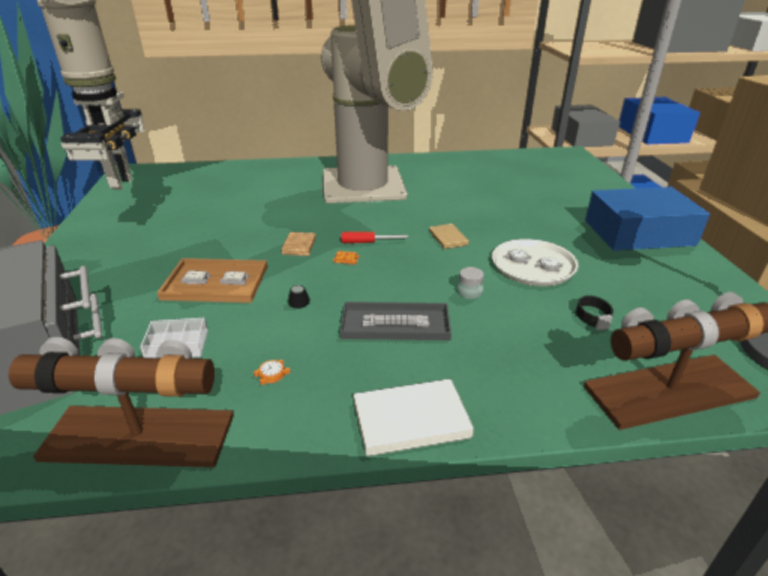

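Both round heads are in the dish (top view (163,354), (199,381)), both rect heads are in the wooden tray ((606,362), (662,370)), and the opener lies lengthwise in the metal tray (393,249). All are flat and separate, and the jar and loupe have not moved. The arm is clear, so I'm handing in.

```bash
python3 -c "
from plant import job
print(job.close_job())"
```

```text
the job is handed in; nothing more can be done
None
```

The job is handed in: the last pictures show both round heads in the dish, both rectangular heads in the wooden tray and the opener lengthwise in the metal tray, all lying flat and apart, with the jar and loupe where they stood; no verdict came back.

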